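Count along the rail and push the die block into the third gap

TASK

With the fingers closed, run a fingertip along the sprung rail at the back of the green divider rack, starting at the pink-tagged end, and count the gaps by touching their brass pads: first, second, third. Then, without gripping or lifting it, push the dark wooden die block along the base plate and into that third gap until it stops against the back wall. Leave everything else where it is and finish clear of it all.

Things in the scene. Friction and masses are not known exactly. Their poses are not given: they have to be found in the camera images.
- rack: green rack on a grey base plate 172 x 290 x 6 mm. Origin: on the table, below the middle of the row of gap mouths; x into the gaps (away from robot), y left along the row. Plate: x -90 to +82 mm. Five dividers 10 mm thick, tops 40 mm above the table, round noses at x 0, at y +112, +56, 0, -56, -112 mm: four gaps 46 mm wide, 46 mm deep to the back wall (x 46)
- gap_a (a point): mouth of gap a, the leftmost (+y) of the four: centre of the gap's width, level with the divider noses (rack x = 0), on the base plate's top; axes as the rack's
- gap_b (a point): mouth of gap b, next to the right of a (56 mm on), same kind of point
- gap_c (a point): mouth of gap c, next to the right of b, same kind of point
- gap_d (a point): mouth of gap d, the rightmost (-y), same kind of point; the aluminium spare block sits in this gap
- rail (a joint): dark rail behind the back wall: rack x 57 to 79 mm, 260 mm long along rack y, top 56 mm above the table. Sprung: 0 m when free, grows as it is pressed down, at most 0.008 m; about 2 N starts it down, 8 N bottoms it. White sloped ridges 1.5 mm high cross it between neighbouring pads
- pad_a (a point): brass pad let into the rail's top, behind gap a; 24 mm along the rail, 22 mm across, flush with the rail's top; this point: centre of its upper face; axes as the rack's. A touch of about half a newton by the fingers counts
- pad_b (a point): same brass pad behind gap b
- pad_c (a point): same brass pad behind gap c
- pad_d (a point): same brass pad behind gap d
- tag: bright pink tag block 50 x 20 x 12 mm fixed on the base plate at one end of the rack (either the left or the right end, rack y about +131 or -131 mm). Gaps are counted from this end. Origin: centre of its underside
- plain: black block, same size as the pink one, at the other end of the rack
- die_c (a point): centre of the dark wooden die block to be pushed, 19 mm above the base plate. Block 50 (own x) x 36 (own y) x 38 mm high, 0.25 to 0.5 kg, brass knob 18 mm across, 10 mm high on top. Starts loose on the plate before an end gap, 17 mm or more short of the noses, its x within 0.2 rad of rack x. Fully home it stands 4 mm proud of the noses (centre at rack x 21 mm)
- bushing: brass ring 32 mm across, 22 mm high, loose on the base plate in front of the other end gap; leave it. Origin: centre of its underside
- spare: loose aluminium block 46 x 34 x 30 mm sitting in gap d; leave it. Origin: centre of its underside
- spool: wooden spool 44 mm across, 46 mm high, on the table to the left; leave it
- gear: brass toothed wheel about 100 mm across, on the table to the right; leave it
- spanner: steel spanner 180 mm long lying on the table to the left; leave it
- jar: amber jar 64 mm across, 75 mm high, on the table to the right; leave it
- shaft: steel bar 26 mm across, 160 mm long, lying on the table beyond the rack; leave it
- die: the same die block; origin: centre of its underside, z up
Not all that is in view belongs to the job. Leave any red look-alike of the die alone.

How it is judged:
On the way, in this order (a step that is already met when the one before it is completed fails the run):
1. the fingers touch the brass pad of the first gap, counted from the pink tag (((y of tag in the frame of rack above 0 m and contact force between the fingers and rail_c0 above 0.4 N) or (y of tag in the frame of rack below 0 m and contact force between the fingers and rail_c3 above 0.4 N))), for 0.05 s.
2. then the pad of the second gap (((y of tag in the frame of rack above 0 m and contact force between the fingers and rail_c1 above 0.4 N) or (y of tag in the frame of rack below 0 m and contact force between the fingers and rail_c2 above 0.4 N))), for 0.05 s.
3. then the pad of the third gap (((y of tag in the frame of rack above 0 m and contact force between the fingers and rail_c2 above 0.4 N) or (y of tag in the frame of rack below 0 m and contact force between the fingers and rail_c1 above 0.4 N))), for 0.05 s.
4. then the die block is pushed home into the third gap (((y of tag in the frame of rack above 0 m and y of die_c in the frame of gap_c between -0.009 and 0.009 m) or (y of tag in the frame of rack below 0 m and y of die_c in the frame of gap_b between -0.009 and 0.009 m)) and x of die_c in the frame of rack above 0.0165 m and angle between the x axis of die_c and the x axis of rack, either way round below 0.2 rad and angle between die_c's own z axis and vertical below 0.1 rad and height (world z) of die_c below 0.029 m), for 0.2 s.
At the end, for the whole second after the job is handed in: the die block stands upright on the base plate in the third gap from the pink tag, within 9 mm of the gap's middle, within 0.2 rad of its direction, within 4.5 mm of fully home against the back wall, at rest (all of step 4 and linear speed of die below 0.01 m/s); the robot touches nothing.
It fails at once if the die block is lifted (more than 12 mm) or tipped over (0.4 rad) (height (world z) of die_c above 0.037 m or angle between die_c's own z axis and vertical above 0.4 rad).
It fails at once if the bushing or the spare block is moved more than 15 mm (distance of any of bushing, spare from where it was at the start of the episode above 0.015 m).
It fails at once if a thing lying about the table is moved more than 25 mm (distance of any of spool, gear, spanner, jar, shaft from where it was at the start of the episode above 0.025 m).
It also fails if it takes over 61 s, if anything falls off the work surface, if the arm or the gripper's body presses on something with over 40 N, if the wrist force passes 120 N, or if a joint passes its speed limit or range.

ROBOT

A 6-joint arm with a two-finger parallel gripper is mounted at the origin on the work surface. World frame = base frame: x ahead of the robot, y to its left, z up, the work surface at z = 0. Lengths are in m, angles in rad, forces in N, time in s.
With the tool pointing down it reaches from about 0.35 to 0.975 m from the base axis. Payload 4.9 kg.
Tool frame: the origin (TCP) lies on the centre line of the jaws, within the pads' length; the fingertips stand 8 mm ahead of it and the grasp point (between the pads) lies 11 mm behind it; z points along the fingers, y is the line along which they close (so a half turn about z gives the same grasp; the last joint's range is limited). The gripper opens to 85 mm and grips with 20 to 120 N. Pads are 22 mm wide; open, the fingers measure 114 mm over their backs; the gripper's body (76 mm by 85 mm) begins 54 mm behind the grasp point. The pads swing forward as they close: fully open they stand 13 mm farther back than shut.
Start: joints at [-1.223, 0.053, 1.613, -0, 1.476, -0.119], TCP at [0.281, -0.558, 0.212] pointing down, gripper open.
Joint ranges: [-3.01, 3.01], [-1.01, 2.22], [0.06, 2.58], [-1.02, 4.17], [0.09, 2.62], [-3.14, 3.14]. Speed limits (rad/s): [2.57, 2.57, 3.14, 3.14, 3.14, 3.14].

INTERFACE

Orientations are given as a unit quaternion [w, x, y, z].
In Python, from bench import * gives the robot as it stands.
- The arm moves only by the tool step_arm, never from a script. Its argument "targets" is a list of rows, each a list of 7 numbers: the shift along the tool's x, y, z in cm, then the turn, a rotation vector about the tool's x, y, z in rad, then the gripper's target within -1 to 1 (shut at 1, half-way at 0, fully open at -1). A call has exactly 8 rows; each row shifts and turns the commanded pose from where the row before left it, along the tool's axes as they then stand; what a row does not reach is not made up. A row lasts 1/12 s, in which the tool goes at most 41.7 mm and 7.16 degrees, less where a joint would pass 70% of its speed; a pose out of reach is approached as far as the arm can. A call is refused whole if a number of a shift passes 4.17 or a number of a turn 0.125, either way. A call with a gripper value outside its range is refused whole. The fingers move at their own pace and stop on an object; "force" is the grip in N (left out, the last holds). Time passes only in rows, so rows that do not move let the fingers close, or fill a call up. It gives the time, the measured TCP pose, the force, the opening and the grip force at its end, in the units of the state.
- observe(): the state, without advancing time (a new reading comes with each control period).
- snapshot(name): name is "scene" or "top" or "wrist"; returns a dict with "image" (420x560x3 uint8, red, green, blue), "intrinsics" (3x3 intrinsics, pixels), "k1" (the pictures are not rectified: a ray, as slopes to the right and down, at radius r is drawn at 1 + k1 r^2 times it, then the intrinsics apply), "rvec" (rotation vector, rad) and "tvec" (3), from world to camera coordinates, as OpenCV has them. Camera axes: x right, y down, z forward; pixel columns grow to the right and rows downward; lengths in m; the calibration is good to about 2 mm. A picture is of the moment at which its call begins. There is no depth.
- close_job(): hands the job in; it is judged then, once.
The state is a dict: "t": time; "qpos": joint angles; "qvel": joint speeds; "effort": joint torques, N m; "tool_pos": TCP position; "tool_rot": TCP orientation; "force": force on the tool from outside, world axes, zero at the start; "ft_torque": the same for the moment, N m; "gripper_width": opening from 0.0 (shut) to 1.0 (fully open); "gripper_force": force on a finger pad.
Only numpy, scipy, OpenCV 4.12 (cv2) and the standard library are available. Lean on these libraries where they do the work, as an engineer would, in place of code of your own. Each camera call takes 0.05 s, during which the arm holds its last target. There are 200 camera calls.

## Working session

There is one attempt and no reset: what is moved stays moved. The work goes in short steps, Python scripts to look and compute and a tool call to move; the robot and the scene stay as the last step left them, time stands still between calls to the robot, and variables do not carry over. Pictures are saved under pics/ and viewed, at most 10 in all, crops included, and the job is handed in when it is done.

Besides the shell and the picture viewer there is one more tool, called after "Request:" as name([rows], argument=value, ...), one row to a line, values as JSON. step_arm: Moves the arm, as the interface text tells. Its arguments: {"type":"object","properties":{"targets":{"type":"array"},"force":{"type":"number"}},"required":["targets"]}

```bash
mkdir -p pics; cat > h.py <<'E'
from bench import *
import numpy as np, cv2, pickle
from scipy.spatial.transform import Rotation as R
def snap(n,f):
    s=snapshot(n); cv2.imwrite(f'pics/{f}.png',cv2.cvtColor(np.array(s['image']),cv2.COLOR_RGB2BGR)); pickle.dump(s,open(f'pics/{f}.pkl','wb')); return s
def load(f): return pickle.load(open(f'pics/{f}.pkl','rb'))
def ray(s,uv):
    K=np.array(s['intrinsics'],float); Rm=R.from_rotvec(np.array(s['rvec'],float).ravel()).as_matrix(); t=np.array(s['tvec'],float).ravel()
    p=cv2.undistortPoints(np.array(uv,float).reshape(-1,1,2),K,np.array([s['k1'],0,0,0.])).reshape(-1,2)
    d=np.c_[p,np.ones(len(p))]@Rm; return -Rm.T@t,d
def onz(s,uv,z):
    c,d=ray(s,uv); return c+d*((z-c[2])/d[:,2])[:,None]
def proj(s,P):
    return cv2.projectPoints(np.array(P,float).reshape(-1,3),np.array(s['rvec'],float),np.array(s['tvec'],float),np.array(s['intrinsics'],float),np.array([s['k1'],0,0,0.]))[0].reshape(-1,2)
def tri(s1,uv1,s2,uv2):
    c1,d1=ray(s1,uv1);c2,d2=ray(s2,uv2);o=[]
    for a,b in zip(d1,d2):
        a=a/np.linalg.norm(a);b=b/np.linalg.norm(b)
        k=np.linalg.lstsq(np.c_[a,-b],c2-c1,rcond=None)[0]; o.append(np.r_[(c1+a*k[0]+c2+b*k[1])/2,np.linalg.norm(c1+a*k[0]-c2-b*k[1])])
    return np.array(o)
def blobs(s,lo,hi,amin=60):
    h=cv2.cvtColor(np.array(s['image']),cv2.COLOR_RGB2HSV); m=cv2.inRange(h,np.array(lo),np.array(hi))
    n,l,st,c=cv2.connectedComponentsWithStats(m); return [(c[i].round(1).tolist(),int(st[i,4]),st[i,:4].tolist()) for i in range(1,n) if st[i,4]>=amin],m
E
python3 - <<'E'
from h import *
for n in('scene','top'):
    s=snap(n,n+'0'); print(n,'pink',blobs(s,(145,90,120),(172,255,255))[0]); print('brass',blobs(s,(15,90,100),(32,255,255),30)[0])
o=observe(); print(o['t'],o['tool_pos'],o['tool_rot'],o['force'])
E
```

```text
scene pink [([362.0, 256.8], 114, [357, 250, 12, 15])]
brass [([307.5, 45.2], 372, [254, 37, 107, 18]), ([412.1, 59.6], 161, [393, 55, 41, 10]), ([506.1, 74.1], 427, [452, 65, 108, 20]), ([44.9, 74.2], 154, [27, 67, 34, 19]), ([187.6, 175.8], 272, [173, 168, 31, 16]), ([348.3, 230.0], 52, [342, 227, 13, 7]), ([269.6, 232.9], 58, [264, 230, 13, 7]), ([291.5, 238.9], 61, [286, 236, 12, 7]), ([314.1, 245.0], 68, [308, 241, 13, 9]), ([337.7, 251.3], 74, [332, 247, 13, 9]), ([430.1, 258.9], 197, [421, 253, 19, 13]), ([426.5, 275.1], 74, [417, 270, 19, 9])]
top pink [([195.6, 224.8], 92, [192, 216, 8, 18])]
brass [([275.4, 188.9], 74, [271, 185, 10, 9]), ([253.2, 192.6], 70, [249, 189, 10, 8]), ([230.9, 196.4], 75, [226, 192, 10, 10]), ([208.8, 200.2], 71, [204, 196, 10, 9]), ([336.9, 229.2], 32, [334, 227, 7, 6]), ([286.4, 235.8], 30, [284, 233, 6, 7]), ([444.6, 251.0], 857, [425, 232, 40, 39]), ([136.4, 242.2], 211, [128, 235, 19, 16]), ([220.2, 249.7], 49, [215, 244, 12, 12]), ([341.9, 270.2], 34, [339, 267, 7, 7]), ([299.7, 304.4], 34, [297, 302, 7, 6])]
0.1 [ 0.28107102 -0.55757108  0.21047987] [-9.15318632e-04  9.72882671e-01  2.31297336e-01 -1.12604229e-04] [-0.27211842 -0.17990411 -0.30157217]
```

View pics/top0.png

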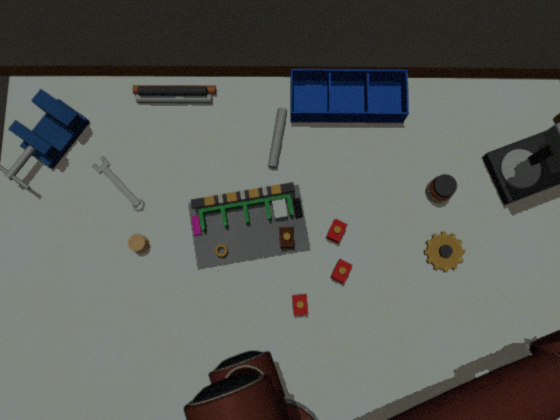

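View pics/scene0.png

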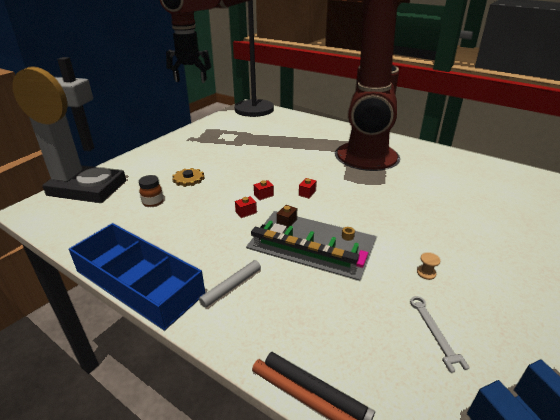

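Top view: the pink tag is at (196,225), the left (+y) end, so the count goes a, b, c and the third gap is c. The brass pads are at (209,200), (231,196), (253,193) and (275,189), the ring at (220,250) and the spare at about (280,208).

Die candidates: dark brown block at (287,236), red blocks at (337,231), (342,271) and (300,305). The dark one on the plate fits the description; the red ones are the look-alikes.

```bash
python3 - <<'E'
from h import *
T=load('top0');S=load('scene0')
pt=[(208.8,200.2),(230.9,196.4),(253.2,192.6),(275.4,188.9),(286.4,235.8)]
ps=[(337.7,251.3),(314.1,245),(291.5,238.9),(269.6,232.9),(287.5,209)]
print(blobs(S,(15,60,60),(35,255,255),10)[0])
P=tri(T,pt,S,ps); print(P.round(4))
Z=onz(T,pt[:4],.056); print(Z.round(4))
d=Z[0]-Z[3]; yaw=np.arctan2(-d[0],d[1]); print('len',np.linalg.norm(d[:2]),'yaw',yaw)
c=Z.mean(0)[:2]; ex=np.array([np.cos(yaw),np.sin(yaw)]); ey=np.array([-ex[1],ex[0]]); o=c-ex*.068; print('origin',o)
def rk(p): return np.array([(p[:2]-o)@ex,(p[:2]-o)@ey]).round(4)
print('tag',rk(onz(T,[(195.6,224.8)],.018)[0]),'knob',rk(onz(T,[pt[4]],.054)[0]),'bush',rk(onz(T,[(220.2,249.7)],.028)[0]))
im=cv2.imread('pics/top0.png')[150:290,170:370]; cv2.imwrite('pics/crop1.png',cv2.resize(im,None,fx=4,fy=4,interpolation=cv2.INTER_CUBIC))
E
```

```text
[([301.2, 41.7], 780, [253, 0, 108, 57]), ([429.0, 1.6], 129, [410, 0, 36, 5]), ([465.3, 14.0], 57, [462, 0, 8, 30]), ([490.4, 62.2], 1327, [451, 0, 109, 88]), ([552.2, 0.2], 21, [543, 0, 17, 2]), ([246.6, 10.4], 25, [246, 2, 2, 18]), ([221.5, 49.7], 1406, [209, 8, 25, 89]), ([246.9, 34.9], 43, [244, 24, 6, 17]), ([413.0, 60.4], 276, [393, 55, 42, 12]), ([267.7, 82.5], 868, [255, 63, 25, 43]), ([38.3, 94.3], 2171, [13, 66, 52, 58]), ([249.7, 82.5], 40, [249, 67, 3, 32]), ([395.1, 70.2], 18, [392, 67, 7, 6]), ([322.6, 93.6], 2327, [293, 69, 63, 53]), ([375.4, 88.0], 90, [358, 83, 33, 9]), ([409.2, 111.8], 1190, [390, 87, 38, 51]), ([375.7, 105.8], 112, [352, 96, 41, 30]), ([442.0, 118.3], 79, [436, 96, 13, 47]), ([508.5, 133.7], 5186, [452, 99, 108, 73]), ([187.5, 177.2], 378, [172, 168, 33, 19]), ([307.6, 180.3], 19, [305, 178, 6, 5]), ([262.8, 181.9], 23, [260, 180, 6, 5]), ([244.9, 199.0], 26, [242, 197, 6, 5]), ([286.5, 208.1], 36, [284, 205, 7, 7]), ([348.1, 233.0], 148, [342, 226, 13, 15]), ([269.5, 233.4], 80, [264, 230, 13, 9]), ([291.3, 239.4], 86, [285, 235, 14, 10]), ([313.8, 245.4], 93, [308, 241, 13, 10]), ([337.4, 251.8], 97, [331, 247, 14, 11]), ([428.6, 264.7], 386, [417, 252, 24, 28]), ([65.6, 274.8], 14, [61, 272, 10, 8])]
[[ 5.956e-01  1.807e-01  5.520e-02  4.000e-04]
 [ 6.058e-01  1.257e-01  5.520e-02  0.000e+00]
 [ 6.157e-01  7.040e-02  5.520e-02  4.000e-04]
 [ 6.257e-01  1.500e-02  5.530e-02  0.000e+00]
 [ 5.082e-01 -1.190e-02  4.770e-02  3.200e-03]]
[[0.5956 0.1804 0.056 ]
 [0.6056 0.1256 0.056 ]
 [0.6157 0.0702 0.056 ]
 [0.6255 0.015  0.056 ]]
len 0.1680547141612144 yaw 0.17906754872298508
origin [0.54367548 0.08568518]
tag [0.0191 0.1306] knob [-0.0526 -0.0911] bush [-0.0556  0.0774]
```

View pics/crop1.png

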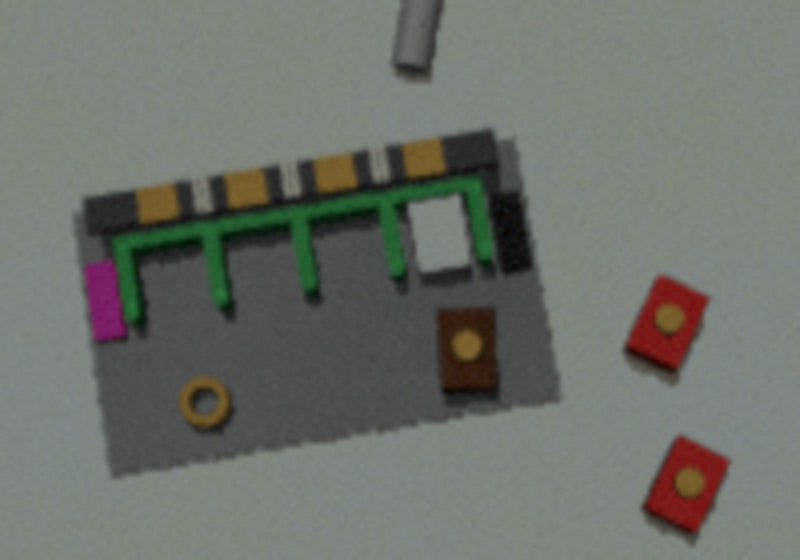

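Confirmed in the crop: the die is the dark brown block on the plate at crop (467,345), with a brass knob; the red ones lie off the plate. The pads triangulate to z ≈ 55 mm with 56 mm spacing, so the rack yaw is 0.179. The knob is at rack (-53,-91) mm and the bushing at (-56,77) mm. Next I align the tool with the rack, close the fingers and go to above pad a.

Request:
step_arm([
  [0, 0, 0, 0, 0, 0.096, 1],
  [0, 0, 0, 0, 0, 0.096, 1],
  [0, 0, 0, 0, 0, 0.096, 1],
  [1.84, -2.79, 0, 0, 0, 0, 1],
  [1.84, -2.79, 0, 0, 0, 0, 1],
  [1.84, -2.79, 0, 0, 0, 0, 1],
  [1.84, -2.79, 0, 0, 0, 0, 1],
  [1.84, -2.79, 0, 0, 0, 0, 1],
])

```text
t: 0.77
tool_pos: [0.3471, -0.4028, 0.2109]
tool_rot: [-0.0, 0.996, 0.089, -0.0]
force: [1.3, 1.3, 0.4]
gripper_width: 0.002
gripper_force: 0.0
```

Request:
step_arm([
  [1.84, -2.79, 0, 0, 0, 0, 1],
  [1.84, -2.79, 0, 0, 0, 0, 1],
  [1.84, -2.79, 0, 0, 0, 0, 1],
  [1.84, -2.79, 0, 0, 0, 0, 1],
  [1.84, -2.79, 0, 0, 0, 0, 1],
  [1.84, -2.79, 0, 0, 0, 0, 1],
  [1.84, -2.79, 0, 0, 0, 0, 1],
  [1.84, -2.79, 0, 0, 0, 0, 1],
])

```text
t: 1.43
tool_pos: [0.4522, -0.1569, 0.2112]
tool_rot: [-0.0, 0.996, 0.089, -0.0]
force: [-0.4, -0.5, -0.2]
gripper_width: 0.0
gripper_force: 0.0
```

Request:
step_arm([
  [1.84, -2.79, 0, 0, 0, 0, 1],
  [1.84, -2.79, 0, 0, 0, 0, 1],
  [1.84, -2.79, 0, 0, 0, 0, 1],
  [1.84, -2.79, 0, 0, 0, 0, 1],
  [1.84, -2.79, 0, 0, 0, 0, 1],
  [1.84, -2.79, 0, 0, 0, 0, 1],
  [0, 0, 0, 0, 0, 0, 1],
  [0, 0, 0, 0, 0, 0, 1],
])

```text
t: 2.1
tool_pos: [0.5309, 0.0271, 0.2109]
tool_rot: [0.0, 0.996, 0.091, -0.001]
force: [0.4, 0.2, 0.1]
gripper_width: 0.004
gripper_force: 0.0
```

Request:
step_arm([
  [1.82, -2.79, 0, 0, 0, 0, 1],
  [1.82, -2.79, 0, 0, 0, 0, 1],
  [1.82, -2.79, 0, 0, 0, 0, 1],
  [1.82, -2.79, 0, 0, 0, 0, 1],
  [1.82, -2.79, 0, 0, 0, 0, 1],
  [0, 0, 3, 0, 0, 0, 1],
  [0, 0, 0, 0, 0, 0, 1],
  [0, 0, 0, 0, 0, 0, 1],
])

```text
t: 2.77
tool_pos: [0.5939, 0.1778, 0.1789]
tool_rot: [0.001, 0.996, 0.089, -0.003]
force: [-0.3, 0.3, 0.2]
gripper_width: -0.001
gripper_force: 0.0
```

```bash
python3 - <<'E'
from h import *
s=snap('wrist','w1'); o=observe(); print(o['tool_pos'],o['tool_rot'])
T=load('top0')
b=blobs(s,(15,90,60),(32,255,255),60)[0]
for x in b: print(x, onz(s,[x[0]],.056).round(4))
print('pink',[(x,onz(s,[x[0]],.018).round(4)) for x in blobs(s,(145,90,60),(172,255,255))[0]])
E
```

```text
[0.59495553 0.17772281 0.18078093] [ 3.17719404e-04  9.96070994e-01  8.85484313e-02 -1.28399683e-03]
([277.0, 198.6], 862, [262, 185, 31, 28]) [[0.596  0.1808 0.056 ]]
([347.8, 198.5], 851, [332, 185, 32, 28]) [[0.606  0.1257 0.056 ]]
([417.2, 198.5], 825, [402, 185, 32, 28]) [[0.6161 0.0706 0.056 ]]
([483.6, 198.5], 790, [468, 185, 32, 28]) [[0.6263 0.0157 0.056 ]]
([72.5, 266.1], 2546, [40, 238, 66, 58]) [[0.5063 0.3441 0.056 ]]
([465.9, 324.2], 371, [455, 314, 23, 22]) [[ 0.5115 -0.0084  0.056 ]]
pink [(([227.4, 238.7], 1117, [216, 213, 24, 52]), array([[0.5413, 0.218 , 0.018 ]]))]
```

View pics/w1.png

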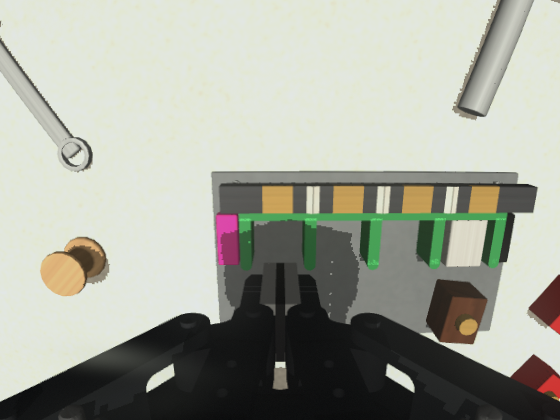

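The wrist view agrees with the earlier measurements: pads at (277,199), (348,199), (417,199) and (484,199), the pink tag at (227,239) left of gap a, and the die at (457,310) with its knob at (466,324). Now I descend onto pad a.

Request:
step_arm([
  [0.15, -0.28, 3.5, 0, 0, 0, 1],
  [0, 0, 3.5, 0, 0, 0, 1],
  [0, 0, 2.5, 0, 0, 0, 1],
  [0, 0, 1.4, 0, 0, 0, 1],
  [0, 0, 0.4, 0, 0, 0, 1],
  [0, 0, 0.2, 0, 0, 0, 1],
  [0, 0, 0.2, 0, 0, 0, 1],
  [0, 0, 0, 0, 0, 0, 1],
])

```text
t: 3.48
tool_pos: [0.5983, 0.1822, 0.0668]
tool_rot: [-0.0, 0.996, 0.089, 0.002]
force: [0.2, -0.7, 0.2]
gripper_width: -0.003
gripper_force: 0.0
```

Request:
step_arm([
  [0, 0, 0.15, 0, 0, 0, 1],
  [0, 0, 0.15, 0, 0, 0, 1],
  [0, 0, 0.15, 0, 0, 0, 1],
  [0, 0, 0.15, 0, 0, 0, 1],
  [0, 0, 0, 0, 0, 0, 1],
  [0, 0, 0, 0, 0, 0, 1],
  [0, 0, 0, 0, 0, 0, 1],
  [0, 0, 0, 0, 0, 0, 1],
])

```text
t: 4.15
tool_pos: [0.5968, 0.1822, 0.0586]
tool_rot: [-0.0, 0.996, 0.089, 0.0]
force: [0.8, -0.3, 0.1]
gripper_width: 0.005
gripper_force: 0.0
```

```bash
python3 - <<'E'
from h import *
o=observe(); print(o['t'],o['tool_pos'],o['force'])
s=snap('wrist','w1b')
for x in blobs(s,(15,90,60),(32,255,255),60)[0][:5]: print(x, onz(s,[x[0]],.056).round(4))
E
```

```text
4.15 [0.59675783 0.18223952 0.05864906] [ 0.80346174 -0.33217647  0.07029527]
([507.0, 261.1], 1998, [482, 239, 52, 46]) [[0.6169 0.071  0.056 ]]
([284.8, 254.0], 1299, [259, 241, 51, 34]) [[0.6016 0.1811 0.056 ]]
([398.6, 262.8], 2211, [373, 240, 53, 47]) [[0.6067 0.1259 0.056 ]]
([15.6, 327.3], 1671, [0, 299, 40, 79]) [[0.5321 0.317  0.056 ]]
```

```bash
python3 - <<'E'
from h import *
s=load('w1b'); im=cv2.imread('pics/w1b.png')[200:380,180:440]
cv2.imwrite('pics/c2.png',cv2.resize(im,None,fx=3,fy=3))
print(proj(s,[[.5968,.1822,z] for z in(.0506,.0586,.0776)]).round(1))
E
```

```text
[[280.7 258.4]
 [280.8 264.9]
 [280.9 282.8]]
```

View pics/c2.png

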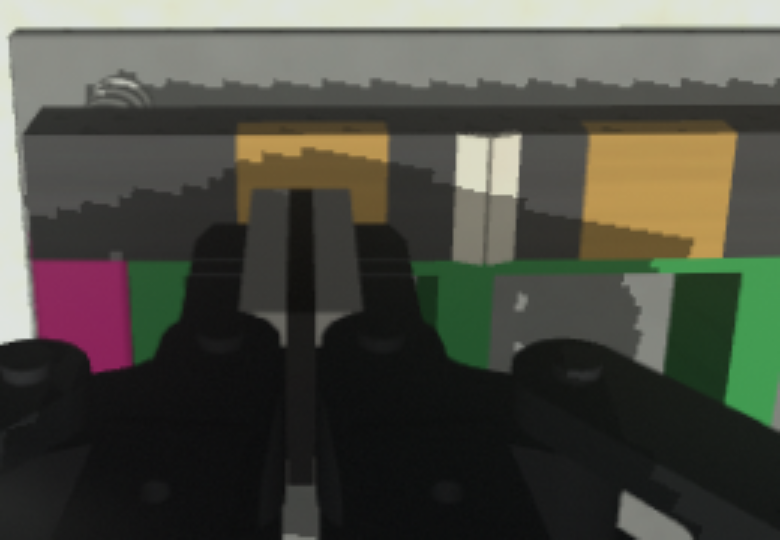

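The fingers are centred over pad a at crop (312,190) but the force still reads about zero, so I go down in small steps.

Request:
step_arm([
  [0, 0, 0.1, 0, 0, 0, 1],
  [0, 0, 0.1, 0, 0, 0, 1],
  [0, 0, 0, 0, 0, 0, 1],
  [0, 0, 0, 0, 0, 0, 1],
  [0, 0, 0, 0, 0, 0, 1],
  [0, 0, 0, 0, 0, 0, 1],
  [0, 0, 0, 0, 0, 0, 1],
  [0, 0, 0, 0, 0, 0, 1],
])

```text
t: 4.87
tool_pos: [0.5968, 0.1822, 0.0567]
tool_rot: [-0.0, 0.996, 0.089, 0.0]
force: [-0.2, -0.7, 0.5]
gripper_width: -0.002
gripper_force: 0.0
```

Request:
step_arm([
  [0, 0, 0.1, 0, 0, 0, 1],
  [0, 0, 0.1, 0, 0, 0, 1],
  [0, 0, 0, 0, 0, 0, 1],
  [0, 0, 0, 0, 0, 0, 1],
  [0, 0, 0, 0, 0, 0, 1],
  [0, 0, 0, 0, 0, 0, 1],
  [0, 0, 0, 0, 0, 0, 1],
  [0, 0, 0, 0, 0, 0, 1],
])

```text
t: 5.53
tool_pos: [0.5968, 0.1822, 0.0547]
tool_rot: [0.0, 0.996, 0.089, 0.0]
force: [1.3, -0.3, -0.5]
gripper_width: 0.001
gripper_force: 0.0
```

```bash
python3 - <<'E'
from h import *
o=observe(); print(o['t'],o['tool_pos'],o['force'],o['effort'])
s=snap('scene','s2'); S=load('scene0')
for z in(S,s): print([(x[0],x[1]) for x in blobs(z,(15,60,60),(35,255,255),30)[0] if 200<x[0][1]<260])
im=cv2.imread('pics/s2.png')[180:290,220:400]; cv2.imwrite('pics/c3.png',cv2.resize(im,None,fx=4,fy=4,interpolation=cv2.INTER_CUBIC))
E
```

```text
5.5333 [0.59677437 0.18219642 0.05467866] [ 1.31579059 -0.27466212 -0.50121616] [-1.26683544e-04 -4.17239106e+01 -3.33189154e+01  7.81608856e-05
  3.73425300e-04  8.39515444e-07]
[([286.5, 208.1], 36), ([348.1, 233.0], 148), ([269.5, 233.4], 80), ([291.3, 239.4], 86), ([313.8, 245.4], 93), ([337.4, 251.8], 97)]
[([286.6, 208.3], 36), ([269.4, 233.7], 85), ([291.2, 239.4], 89), ([313.7, 245.6], 93), ([337.5, 252.2], 89)]
```

View pics/c3.png

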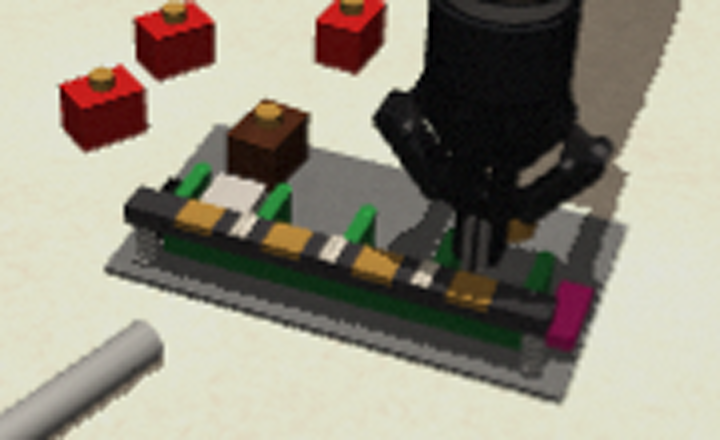

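```bash
python3 - <<'E'
from h import *
w=snap('wrist','w3'); S=load('s2'); o=observe(); p=o['tool_pos']
print('z-plane of wrist tip front edge', [(z,onz(w,[(280,262.5)],z)[0].round(4).tolist()) for z in(.047,.056,.065)])
ex=np.array([np.cos(.18),np.sin(.18),0]);
for dx in(-.011,0,.011):
  for z in(.047,.056,.065): 
    q=p+dx*ex; q[2]=z; print(dx,z,'wrist',proj(w,q).round(1),'scene crop',((proj(S,q)-[220,180])*4).round(0))
a=cv2.imread('pics/w3.png')[215:335,200:360]; b=cv2.imread('pics/s2.png')[215:275,300:380]
cv2.imwrite('pics/c4.png',np.hstack([cv2.resize(a,(400,300)),cv2.resize(b,(400,300),interpolation=cv2.INTER_CUBIC)]))
E
```

```text
z-plane of wrist tip front edge [(0.047, [0.5948, 0.1822, 0.047]), (0.056, [0.5985, 0.1829, 0.056]), (0.065, [0.6023, 0.1835, 0.065])]
-0.011 0.047 wrist [[280.7 279.1]] scene crop [[476. 287.]]
-0.011 0.056 wrist [[280.8 287.3]] scene crop [[478. 275.]]
-0.011 0.065 wrist [[280.8 296.3]] scene crop [[479. 262.]]
0 0.047 wrist [[280.7 258.8]] scene crop [[471. 298.]]
0 0.056 wrist [[280.8 266.2]] scene crop [[472. 286.]]
0 0.065 wrist [[280.8 274.3]] scene crop [[473. 274.]]
0.011 0.047 wrist [[280.7 237.7]] scene crop [[465. 310.]]
0.011 0.056 wrist [[280.8 244.2]] scene crop [[466. 298.]]
0.011 0.065 wrist [[280.8 251.3]] scene crop [[468. 286.]]
```

View pics/c4.png

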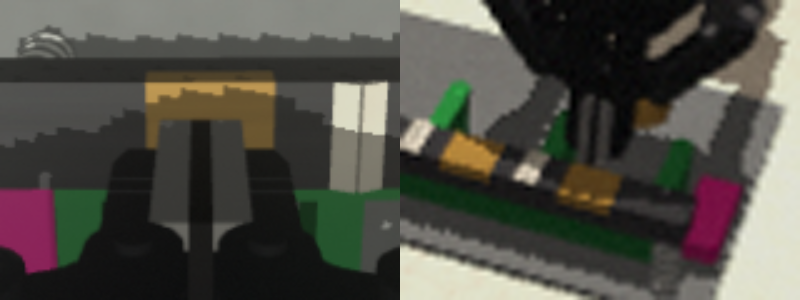

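Left crop (wrist): fingertip edge at about row 263. Right crop (scene): the tip sits at about (339,247), visibly above an undepressed rail. By the two views the tips are still about 2 cm above the rail, higher than nominal. I keep going down gently, watching the force.

Request:
step_arm([
  [0, 0, 0.1, 0, 0, 0, 1],
  [0, 0, 0.1, 0, 0, 0, 1],
  [0, 0, 0.1, 0, 0, 0, 1],
  [0, 0, 0.1, 0, 0, 0, 1],
  [0, 0, 0, 0, 0, 0, 1],
  [0, 0, 0, 0, 0, 0, 1],
  [0, 0, 0, 0, 0, 0, 1],
  [0, 0, 0, 0, 0, 0, 1],
])

```text
t: 6.3
tool_pos: [0.5968, 0.1822, 0.0507]
tool_rot: [-0.0, 0.996, 0.089, 0.0]
force: [-0.5, 0.3, -0.1]
gripper_width: 0.001
gripper_force: 0.0
```

Request:
step_arm([
  [0, 0, 0.1, 0, 0, 0, 1],
  [0, 0, 0.1, 0, 0, 0, 1],
  [0, 0, 0.1, 0, 0, 0, 1],
  [0, 0, 0.1, 0, 0, 0, 1],
  [0, 0, 0, 0, 0, 0, 1],
  [0, 0, 0, 0, 0, 0, 1],
  [0, 0, 0, 0, 0, 0, 1],
  [0, 0, 0, 0, 0, 0, 1],
])

```text
t: 6.97
tool_pos: [0.5968, 0.1822, 0.0467]
tool_rot: [-0.0, 0.996, 0.089, 0.0]
force: [-0.0, 0.1, 0.5]
gripper_width: -0.002
gripper_force: 0.0
```

Request:
step_arm([
  [0, 0, 0.1, 0, 0, 0, 1],
  [0, 0, 0.1, 0, 0, 0, 1],
  [0, 0, 0.1, 0, 0, 0, 1],
  [0, 0, 0, 0, 0, 0, 1],
  [0, 0, 0, 0, 0, 0, 1],
  [0, 0, 0, 0, 0, 0, 1],
  [0, 0, 0, 0, 0, 0, 1],
  [0, 0, 0, 0, 0, 0, 1],
])

```text
t: 7.63
tool_pos: [0.5968, 0.1822, 0.0437]
tool_rot: [-0.0, 0.996, 0.089, 0.0]
force: [0.8, -0.1, 0.2]
gripper_width: -0.004
gripper_force: 0.0
```

```bash
python3 - <<'E'
from h import *
o=observe(); print(o['force'],o['tool_pos'])
w=snap('wrist','w5')
h0=load('w3')
for s in(h0,w): print([(x,onz(s,[x[0]],.056).round(4)) for x in blobs(s,(15,90,60),(32,255,255),60)[0][:5]])
# column profile through pad a beside/at tip
im=np.array(w['image']).astype(int); print(im[225:290:3,280].tolist())
E
```

```text
[ 0.75346205 -0.05297461  0.18565937] [0.59675678 0.18220878 0.04365357]
[(([284.9, 255.7], 1208, [258, 243, 52, 32]), array([[0.6023, 0.1812, 0.056 ]])), (([401.0, 265.8], 2339, [375, 243, 54, 47]), array([[0.6069, 0.126 , 0.056 ]])), (([511.5, 264.0], 2045, [486, 242, 53, 46]), array([[0.617 , 0.0711, 0.056 ]])), (([14.7, 329.0], 1444, [0, 301, 36, 59]), array([[0.5341, 0.3147, 0.056 ]]))]
[(([408.6, 275.5], 2605, [381, 251, 57, 50]), array([[0.607, 0.126, 0.056]])), (([524.6, 273.4], 2269, [497, 250, 57, 49]), array([[0.617 , 0.0712, 0.056 ]])), (([286.1, 260.4], 851, [257, 252, 55, 24]), array([[0.6046, 0.1813, 0.056 ]])), (([10.1, 339.7], 1037, [0, 311, 25, 55]), array([[0.536 , 0.3096, 0.056 ]]))]
[[137, 139, 132], [137, 138, 132], [136, 136, 131], [136, 137, 131], [80, 82, 78], [80, 81, 77], [79, 80, 77], [49, 49, 47], [40, 40, 39], [74, 62, 41], [78, 64, 39], [106, 85, 48], [104, 83, 47], [23, 24, 22], [24, 23, 22], [22, 22, 20], [21, 21, 19], [20, 20, 18], [21, 21, 19], [20, 20, 18], [18, 17, 17], [18, 18, 16]]
```

Request:
step_arm([
  [0, 0, 0.1, 0, 0, 0, 1],
  [0, 0, 0.1, 0, 0, 0, 1],
  [0, 0, 0.1, 0, 0, 0, 1],
  [0, 0, 0.1, 0, 0, 0, 1],
  [0, 0, 0, 0, 0, 0, 1],
  [0, 0, 0, 0, 0, 0, 1],
  [0, 0, 0, 0, 0, 0, 1],
  [0, 0, 0, 0, 0, 0, 1],
])

```text
t: 8.35
tool_pos: [0.5968, 0.1822, 0.0397]
tool_rot: [-0.0, 0.996, 0.089, 0.0]
force: [0.4, -0.2, 0.9]
gripper_width: -0.001
gripper_force: 0.0
```

Request:
step_arm([
  [0, 0, 0.1, 0, 0, 0, 1],
  [0, 0, 0.1, 0, 0, 0, 1],
  [0, 0, 0.1, 0, 0, 0, 1],
  [0, 0, 0, 0, 0, 0, 1],
  [0, 0, 0, 0, 0, 0, 1],
  [0, 0, 0, 0, 0, 0, 1],
  [0, 0, 0, 0, 0, 0, 1],
  [0, 0, 0, 0, 0, 0, 1],
])

```text
t: 9.02
tool_pos: [0.5967, 0.1822, 0.0366]
tool_rot: [0.0, 0.996, 0.089, -0.0]
force: [0.0, 0.5, -0.1]
gripper_width: 0.0
gripper_force: 0.0
```

```bash
python3 - <<'E'
from h import *
o=observe(); print(o['force'],o['tool_pos'])
w=snap('wrist','w6'); s=snap('scene','s6')
print([(x,onz(w,[x[0]],.056).round(4)) for x in blobs(w,(15,90,60),(32,255,255),60)[0][:4]])
print([(x[0],x[1]) for x in blobs(s,(15,60,60),(35,255,255),30)[0] if 200<x[0][1]<260])
a=cv2.imread('pics/w6.png')[215:335,200:360]; b=cv2.imread('pics/s6.png')[215:275,300:380]
cv2.imwrite('pics/c6.png',np.hstack([cv2.resize(a,(400,300)),cv2.resize(b,(400,300),interpolation=cv2.INTER_CUBIC)]))
E
```

```text
[ 0.03173097  0.47625494 -0.08326083] [0.5966794  0.18218923 0.03656682]
[(([533.7, 279.9], 2372, [506, 255, 54, 51]), array([[0.6169, 0.0713, 0.056 ]])), (([413.9, 282.1], 2818, [385, 257, 60, 52]), array([[0.6071, 0.126 , 0.056 ]])), (([287.5, 264.2], 553, [256, 258, 58, 19]), array([[0.6059, 0.181 , 0.056 ]])), (([7.4, 347.3], 736, [0, 318, 21, 54]), array([[0.5371, 0.3061, 0.056 ]]))]
[([286.6, 208.4], 35), ([269.5, 233.6], 82), ([291.1, 239.4], 90), ([313.7, 245.5], 92)]
```

View pics/c6.png

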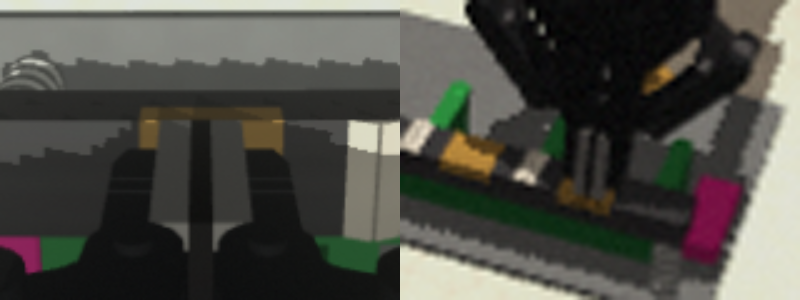

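The tip is now close to the pad surface (scene crop (597,195), wrist edge close to the pad's far edge) with no force yet. I continue down.

Request:
step_arm([
  [0, 0, 0.1, 0, 0, 0, 1],
  [0, 0, 0.1, 0, 0, 0, 1],
  [0, 0, 0.1, 0, 0, 0, 1],
  [0, 0, 0, 0, 0, 0, 1],
  [0, 0, 0, 0, 0, 0, 1],
  [0, 0, 0, 0, 0, 0, 1],
  [0, 0, 0, 0, 0, 0, 1],
  [0, 0, 0, 0, 0, 0, 1],
])

```text
t: 9.78
tool_pos: [0.5969, 0.1822, 0.0338]
tool_rot: [-0.0, 0.996, 0.089, 0.0]
force: [-1.8, -1.1, 4.2]
gripper_width: 0.002
gripper_force: 2.0
```

That is contact: 4.2 N at TCP z 0.034, so the real tips sit about 20 mm behind the nominal ones. I slide along the rail to pad b.

Request:
step_arm([
  [0, 0.8, 0, 0, 0, 0, 1],
  [0, 0.8, 0, 0, 0, 0, 1],
  [0, 0.8, 0, 0, 0, 0, 1],
  [0, 0.8, 0, 0, 0, 0, 1],
  [0, 0.8, 0, 0, 0, 0, 1],
  [0, 0.8, 0, 0, 0, 0, 1],
  [-0.1, 0.9, 0, 0, 0, 0, 1],
  [0, 0, 0, 0, 0, 0, 1],
])

```text
t: 10.45
tool_pos: [0.6063, 0.1236, 0.0336]
tool_rot: [0.001, 0.996, 0.089, 0.0]
force: [0.5, -1.7, 4.2]
gripper_width: 0.001
gripper_force: 2.1
```

Request:
step_arm([
  [0, 0, 0, 0, 0, 0, 1],
  [0, 0, 0, 0, 0, 0, 1],
  [0, 0, 0, 0, 0, 0, 1],
  [0, 0, 0, 0, 0, 0, 1],
  [0, 0, 0, 0, 0, 0, 1],
  [0, 0, 0, 0, 0, 0, 1],
  [0, 0, 0, 0, 0, 0, 1],
  [0, 0, 0, 0, 0, 0, 1],
])

```text
t: 11.12
tool_pos: [0.6059, 0.1259, 0.0336]
tool_rot: [0.0, 0.996, 0.089, 0.0]
force: [0.5, -3.7, 4.5]
gripper_width: 0.001
gripper_force: 2.1
```

Request:
step_arm([
  [0, 0.8, 0, 0, 0, 0, 1],
  [0, 0.8, 0, 0, 0, 0, 1],
  [0, 0.8, 0, 0, 0, 0, 1],
  [0, 0.8, 0, 0, 0, 0, 1],
  [0, 0.8, 0, 0, 0, 0, 1],
  [0, 0.8, 0, 0, 0, 0, 1],
  [0, 0.8, 0, 0, 0, 0, 1],
  [0, 0, 0, 0, 0, 0, 1],
])

```text
t: 11.78
tool_pos: [0.616, 0.069, 0.0335]
tool_rot: [0.001, 0.996, 0.089, -0.0]
force: [-0.1, -1.7, 3.7]
gripper_width: -0.001
gripper_force: 2.1
```

Request:
step_arm([
  [0, 0, 0, 0, 0, 0, 1],
  [0, 0, 0, 0, 0, 0, 1],
  [0, 0, 0, 0, 0, 0, 1],
  [0, 0, 0, 0, 0, 0, 1],
  [0, 0, 0, 0, 0, 0, 1],
  [0, 0, 0, 0, 0, 0, 1],
  [0, 0, 0, 0, 0, 0, 1],
  [0, 0, 0, 0, 0, 0, 1],
])

```text
t: 12.45
tool_pos: [0.616, 0.0708, 0.0337]
tool_rot: [0.0, 0.996, 0.089, 0.0]
force: [1.0, -3.9, 2.9]
gripper_width: 0.001
gripper_force: 2.1
```

All three pads are touched. Now I lift and back off to look at the die.

Request:
step_arm([
  [0, 0, -3, 0, 0, 0, 1],
  [0, 0, -4, 0, 0, 0, 1],
  [0, 0, -4, 0, 0, 0, 1],
  [-3.5, 1.2, -1.5, 0, 0, 0, 1],
  [-3.5, 1.2, 0, 0, 0, 0, 1],
  [-3.5, 1.2, 0, 0, 0, 0, 1],
  [-3.5, 1.2, 0, 0, 0, 0, 1],
  [-3.5, 1.2, 0, 0, 0, 0, 1],
])

```text
t: 13.12
tool_pos: [0.4519, -0.0186, 0.157]
tool_rot: [-0.001, 0.996, 0.09, -0.001]
force: [-0.1, 0.5, 0.5]
gripper_width: 0.003
gripper_force: 0.0
```

Request:
step_arm([
  [0, 0, 0, 0, 0, 0, 1],
  [0, 0, 0, 0, 0, 0, 1],
  [0, 0, 0, 0, 0, 0, 1],
  [0, 0, 0, 0, 0, 0, 1],
  [0, 0, 0, 0, 0, 0, 1],
  [0, 0, 0, 0, 0, 0, 1],
  [0, 0, 0, 0, 0, 0, 1],
  [0, 0, 0, 0, 0, 0, 1],
])

```text
t: 13.78
tool_pos: [0.4546, -0.0191, 0.1585]
tool_rot: [-0.0, 0.996, 0.09, -0.0]
force: [0.2, 0.1, 0.5]
gripper_width: -0.004
gripper_force: 0.0
```

```bash
cat >> h.py <<'E'
O=np.array([.5442,.0859]); YAW=.181; EX=np.array([np.cos(YAW),np.sin(YAW)]); EY=np.array([-EX[1],EX[0]])
def rk(P): P=np.atleast_2d(P); return np.c_[(P[:,:2]-O)@EX,(P[:,:2]-O)@EY,P[:,2]].round(4)
def world(r): r=np.atleast_2d(r); return np.c_[O+r[:,:1]*EX+r[:,1:2]*EY,r[:,2]]
E
python3 - <<'E'
from h import *
w=snap('wrist','w7'); o=observe(); print('tcp',rk(o['tool_pos']),o['force'])
for x in blobs(w,(15,90,60),(32,255,255),60)[0]: print(x,rk(onz(w,[x[0]],.054)),rk(onz(w,[x[0]],.056)))
b,m=blobs(w,(2,60,15),(16,230,130),300); print(b)
E
```

```text
tcp [[-0.1071 -0.0872  0.1586]] [ 0.43636622 -0.03998343 -0.62755733]
([80.1, 138.3], 1120, [58, 120, 47, 40]) [[-0.0537  0.0588  0.054 ]] [[-0.0536  0.0577  0.056 ]]
([285.3, 135.1], 519, [273, 122, 26, 27]) [[-0.0533 -0.0906  0.054 ]] [[-0.0532 -0.0906  0.056 ]]
([453.0, 141.7], 489, [440, 131, 27, 23]) [[-0.0569 -0.2122  0.054 ]] [[-0.0568 -0.2112  0.056 ]]
([430.1, 266.4], 396, [419, 255, 23, 23]) [[-0.1545 -0.2057  0.054 ]] [[-0.1536 -0.2048  0.056 ]]
[([285.2, 133.1], 2783, [258, 98, 56, 72]), ([422.1, 134.9], 1002, [399, 101, 52, 78]), ([405.5, 244.4], 1070, [383, 218, 49, 56])]
```

View pics/w7.png

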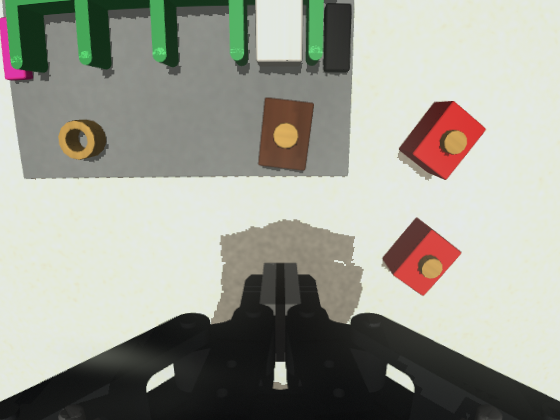

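The die's top spans about (259..313, 98..170) with its knob at (285,135), i.e. rack (-53,-91) mm. The ring is at (80,138), the spare sits in gap d, and the red blocks are off the plate. Now the die's yaw.

```bash
cat >> h.py <<'E'
def die(w,roi):
    m=blobs(w,(2,60,15),(16,230,130),300)[1]; k=blobs(w,(15,90,60),(32,255,255),60)[1]; m|=k
    z=np.zeros_like(m); x0,y0,x1,y1=roi; z[y0:y1,x0:x1]=m[y0:y1,x0:x1]; z=cv2.morphologyEx(z,cv2.MORPH_OPEN,np.ones((3,3)))
    c=max(cv2.findContours(z,cv2.RETR_EXTERNAL,cv2.CHAIN_APPROX_NONE)[0],key=cv2.contourArea).reshape(-1,2)
    q=(rk(onz(w,c,.044))[:,:2]*1000).astype(np.float32); return cv2.minAreaRect(q)
E
python3 - <<'E'
from h import *
print(die(load('w7'),(250,90,325,180)))
E
```

```text
((-53.357887268066406, -90.603515625), (35.43190383911133, 49.36724853515625), 83.19096374511719)
```

Die centre is at rack (-53.4,-90.6), yaw -0.12, size 35 x 49 (matches). I go to its right side and descend.

Request:
step_arm([
  [1.8, 1.7, 0, 0, 0, 0, 1],
  [1.8, 1.7, 0, 0, 0, 0, 1],
  [1.8, 1.6, 0, 0, 0, 0, 1],
  [0, 0, 3.5, 0, 0, 0, 1],
  [0, 0, 3.5, 0, 0, 0, 1],
  [0, 0, 3, 0, 0, 0, 1],
  [0, 0, 2, 0, 0, 0, 1],
  [0, 0, 0, 0, 0, 0, 1],
])

```text
t: 14.5
tool_pos: [0.512, -0.0578, 0.033]
tool_rot: [-0.002, 0.996, 0.089, -0.005]
force: [-0.5, 0.0, -0.3]
gripper_width: 0.001
gripper_force: 0.0
```

```bash
python3 - <<'E'
from h import *
o=observe(); print('tcp',rk(o['tool_pos']),o['force'])
E
```

```text
tcp [[-0.0575 -0.1356  0.033 ]] [-0.48939112  0.02011807 -0.29416808]
```

Request:
step_arm([
  [0, 0, 1, 0, 0, 0, 1],
  [0, 0, 1, 0, 0, 0, 1],
  [0, 0, 0.5, 0, 0, 0, 1],
  [0, 0, 0.5, 0, 0, 0, 1],
  [0, 0, 0, 0, 0, 0, 1],
  [0, 0, 0, 0, 0, 0, 1],
  [0, 0, 0, 0, 0, 0, 1],
  [0, 0, 0, 0, 0, 0, 1],
])

```text
t: 15.17
tool_pos: [0.5169, -0.0591, 0.0093]
tool_rot: [0.0, 0.996, 0.089, 0.001]
force: [-0.3, 0.3, -0.1]
gripper_width: 0.005
gripper_force: 0.0
```

```bash
python3 - <<'E'
from h import *
o=observe(); print('tcp',rk(o['tool_pos']),o['force'])
E
```

```text
tcp [[-0.0529 -0.1377  0.0093]] [-0.32521783  0.25776111 -0.11522883]
```

Request:
step_arm([
  [0, 0, 0.4, 0, 0, 0, 1],
  [0, 0, 0.4, 0, 0, 0, 1],
  [0, -0.5, 0, 0, 0, 0, 1],
  [0, -0.5, 0, 0, 0, 0, 1],
  [0, -0.5, 0, 0, 0, 0, 1],
  [0, -0.5, 0, 0, 0, 0, 1],
  [0, -0.5, 0, 0, 0, 0, 1],
  [0, -0.5, 0, 0, 0, 0, 1],
])

```text
t: 15.83
tool_pos: [0.5115, -0.0292, 0.0012]
tool_rot: [0.0, 0.996, 0.089, 0.001]
force: [1.4, -2.8, 0.6]
gripper_width: 0.002
gripper_force: 1.3
```

Request:
step_arm([
  [0, -0.5, 0, 0, 0, 0, 1],
  [0, -0.5, 0, 0, 0, 0, 1],
  [0, -0.5, 0, 0, 0, 0, 1],
  [0, -0.5, 0, 0, 0, 0, 1],
  [0, -0.5, 0, 0, 0, 0, 1],
  [0, -0.5, 0, 0, 0, 0, 1],
  [0, -0.5, 0, 0, 0, 0, 1],
  [0, -0.5, 0, 0, 0, 0, 1],
])

```text
t: 16.5
tool_pos: [0.5039, 0.0103, 0.0007]
tool_rot: [0.0, 0.996, 0.089, 0.0]
force: [1.0, -4.1, 2.5]
gripper_width: 0.003
gripper_force: 2.1
```

```bash
python3 - <<'E'
from h import *
o=observe(); print('tcp',rk(o['tool_pos']),o['force'])
T=snap('top','t8'); print([(x[0],rk(onz(T,[x[0]],.054))) for x in blobs(T,(15,90,60),(32,255,255),15)[0] if 190<x[0][0]<310 and x[0][1]>200])
w=snap('wrist','w8'); print([(x[0],x[1],rk(onz(w,[x[0]],.054))) for x in blobs(w,(15,90,60),(32,255,255),40)[0]])
E
```

```text
tcp [[-0.0532 -0.0671  0.0007]] [ 1.02883937 -4.12786316  2.51400953]
[([208.9, 200.6], array([[0.0669, 0.0838, 0.054 ]])), ([220.7, 250.0], array([[-0.0602,  0.0736,  0.054 ]])), ([299.4, 304.3], array([[-0.2224, -0.0932,  0.054 ]]))]
[([6.0, 275.4], 589, array([[-0.035 ,  0.0277,  0.054 ]])), ([190.9, 308.2], 763, array([[-0.0458, -0.0363,  0.054 ]]))]
```

Request:
step_arm([
  [0, -0.4, 0, 0, 0, 0, 1],
  [0, -0.3, 0, 0, 0, 0, 1],
  [0, 0, 0, 0, 0, 0, 1],
  [0, 0, 0, 0, 0, 0, 1],
  [0, 1, 0, 0, 0, 0, 1],
  [0, 1.5, 0, 0, 0, 0, 1],
  [0, 1, 0, 0, 0, 0, 1],
  [0, 0, -3, 0, 0, 0, 1],
])

```text
t: 17.27
tool_pos: [0.5035, -0.0183, 0.0245]
tool_rot: [-0.002, 0.996, 0.088, -0.006]
force: [-0.2, -0.2, -1.7]
gripper_width: -0.001
gripper_force: 0.0
```

Request:
step_arm([
  [0, 0, -4, 0, 0, 0, 1],
  [0, 0, -4, 0, 0, 0, 1],
  [-3, -1, -3, 0, 0, 0, 1],
  [-3, -1, -2, 0, 0, 0, 1],
  [0, -1, 0, 0, 0, 0, 1],
  [0, 0, 0, 0, 0, 0, 1],
  [0, 0, 0, 0, 0, 0, 1],
  [0, 0, 0, 0, 0, 0, 1],
])

```text
t: 17.93
tool_pos: [0.4454, 0.0009, 0.1573]
tool_rot: [-0.0, 0.996, 0.089, -0.002]
force: [-0.4, 0.7, -0.3]
gripper_width: 0.004
gripper_force: 0.0
```

```bash
python3 - <<'E'
from h import *
o=observe(); print('tcp',rk(o['tool_pos']),o['force'])
w=snap('wrist','w9')
for x in blobs(w,(15,90,60),(32,255,255),60)[0]: print(x,rk(onz(w,[x[0]],.054)))
for x in blobs(w,(2,60,15),(16,230,130),300)[0]:
    print(x)
    a,b,c,d=x[2]; 
    if c<90: print(die(w,(max(a-5,0),max(b-5,0),a+c+5,b+d+5)))
E
```

```text
tcp [[-0.1125 -0.0658  0.1573]] [-0.39813665  0.6697462  -0.25319694]
([104.8, 131.2], 1248, [82, 112, 47, 40]) [[-0.0548  0.0602  0.054 ]]
([227.5, 129.6], 541, [215, 117, 26, 26]) [[-0.055  -0.0286  0.054 ]]
([481.8, 134.4], 501, [469, 123, 27, 24]) [[-0.057  -0.2113  0.054 ]]
([456.5, 260.1], 412, [445, 249, 24, 23]) [[-0.1547 -0.2047  0.054 ]]
([230.8, 127.6], 2953, [204, 94, 53, 69])
((-54.89999771118164, -29.25), (48.79999542236328, 37.49999237060547), 0.0)
([443.2, 139.1], 769, [425, 104, 44, 67])
((-68.94192504882812, -186.76527404785156), (42.106075286865234, 20.268718719482422), 27.417217254638672)
([430.5, 238.5], 1181, [406, 212, 52, 56])
((-140.5839080810547, -185.06423950195312), (18.32535743713379, 47.006317138671875), 54.31843948364258)
([326.6, 294.1], 386, [316, 282, 22, 40])
((-186.51527404785156, -102.98185729980469), (21.739906311035156, 14.110257148742676), 14.215864181518555)
```

Die is now at rack (-55,-28.6) with yaw 0, in line with gap c. I go behind it and push it in.

Request:
step_arm([
  [0, -1.9, 3, 0, 0, 0, 1],
  [0, -1.85, 3, 0, 0, 0, 1],
  [0, 0, 3.5, 0, 0, 0, 1],
  [0, 0, 3, 0, 0, 0, 1],
  [0, 0, 2, 0, 0, 0, 1],
  [0, 0, 0.5, 0, 0, 0, 1],
  [0, 0, 0, 0, 0, 0, 1],
  [0, 0, 0, 0, 0, 0, 1],
])

```text
t: 18.65
tool_pos: [0.4396, 0.0377, 0.0093]
tool_rot: [-0.0, 0.996, 0.089, -0.0]
force: [-0.3, 0.1, 0.1]
gripper_width: 0.005
gripper_force: 0.0
```

```bash
python3 - <<'E'
from h import *
o=observe(); print('tcp',rk(o['tool_pos']),o['force'])
E
```

```text
tcp [[-0.1116 -0.0285  0.0093]] [-0.31427381  0.05391418  0.07975101]
```

Request:
step_arm([
  [0, 0, 0.4, 0, 0, 0, 1],
  [0, 0, 0.4, 0, 0, 0, 1],
  [0.6, 0, 0, 0, 0, 0, 1],
  [0.6, 0, 0, 0, 0, 0, 1],
  [0.6, 0, 0, 0, 0, 0, 1],
  [0.6, 0, 0, 0, 0, 0, 1],
  [0.6, 0, 0, 0, 0, 0, 1],
  [0.6, 0, 0, 0, 0, 0, 1],
])

```text
t: 19.32
tool_pos: [0.4747, 0.0444, 0.0013]
tool_rot: [0.0, 0.996, 0.089, -0.001]
force: [-5.3, -0.8, 3.8]
gripper_width: 0.0
gripper_force: 2.5
```

Request:
step_arm([
  [0.6, 0, 0, 0, 0, 0, 1],
  [0.6, 0, 0, 0, 0, 0, 1],
  [0.6, 0, 0, 0, 0, 0, 1],
  [0.6, 0, 0, 0, 0, 0, 1],
  [0.6, 0, 0, 0, 0, 0, 1],
  [0.6, 0, 0, 0, 0, 0, 1],
  [0.6, 0, 0, 0, 0, 0, 1],
  [0, 0, 0, 0, 0, 0, 1],
])

```text
t: 19.98
tool_pos: [0.5175, 0.052, 0.0015]
tool_rot: [-0.0, 0.996, 0.089, 0.001]
force: [0.4, -0.6, 0.0]
gripper_width: 0.001
gripper_force: 0.0
```

```bash
python3 - <<'E'
from h import *
o=observe(); print('tcp',rk(o['tool_pos']),o['force'])
E
```

```text
tcp [[-0.0323 -0.0285  0.0015]] [ 0.44709629 -0.60773506  0.03531558]
```

Request:
step_arm([
  [0.3, 0, 0, 0, 0, 0, 1],
  [0.3, 0, 0, 0, 0, 0, 1],
  [0.3, 0, 0, 0, 0, 0, 1],
  [0.3, 0, 0, 0, 0, 0, 1],
  [0.2, 0, 0, 0, 0, 0, 1],
  [0.2, 0, 0, 0, 0, 0, 1],
  [0, 0, 0, 0, 0, 0, 1],
  [0, 0, 0, 0, 0, 0, 1],
])

```text
t: 20.65
tool_pos: [0.5322, 0.0547, 0.0013]
tool_rot: [-0.0, 0.996, 0.089, 0.001]
force: [-0.0, 0.1, -0.8]
gripper_width: 0.004
gripper_force: 0.2
```

Request:
step_arm([
  [0.1, 0, 0, 0, 0, 0, 1],
  [0.1, 0, 0, 0, 0, 0, 1],
  [0, 0, 0, 0, 0, 0, 1],
  [0, 0, 0, 0, 0, 0, 1],
  [0, 0, 0, 0, 0, 0, 1],
  [0, 0, 0, 0, 0, 0, 1],
  [0, 0, 0, 0, 0, 0, 1],
  [0, 0, 0, 0, 0, 0, 1],
])

```text
t: 21.32
tool_pos: [0.5335, 0.055, 0.0013]
tool_rot: [0.0, 0.996, 0.089, -0.0]
force: [-4.3, -1.0, 2.2]
gripper_width: 0.002
gripper_force: 2.0
```

Request:
step_arm([
  [0.1, 0, 0, 0, 0, 0, 1],
  [0.1, 0, 0, 0, 0, 0, 1],
  [0, 0, 0, 0, 0, 0, 1],
  [0, 0, 0, 0, 0, 0, 1],
  [0, 0, 0, 0, 0, 0, 1],
  [0, 0, 0, 0, 0, 0, 1],
  [0, 0, 0, 0, 0, 0, 1],
  [0, 0, 0, 0, 0, 0, 1],
])

```text
t: 21.98
tool_pos: [0.5334, 0.0549, 0.0013]
tool_rot: [0.0, 0.996, 0.089, -0.003]
force: [-13.3, -2.5, 10.4]
gripper_width: -0.001
gripper_force: 6.4
```

The tool no longer advances and the force has risen to 13 N, so the die is against the back wall. I back off and check.

Request:
step_arm([
  [-0.5, 0, 0, 0, 0, 0, 1],
  [-1.5, 0, 0, 0, 0, 0, 1],
  [-2.5, 0, 0, 0, 0, 0, 1],
  [-2.5, 0, -1, 0, 0, 0, 1],
  [-2.5, 0, -4, 0, 0, 0, 1],
  [-1, 0, -4, 0, 0, 0, 1],
  [0, 0, -4, 0, 0, 0, 1],
  [0, 0, -3, 0, 0, 0, 1],
])

```text
t: 22.65
tool_pos: [0.4364, 0.0372, 0.1605]
tool_rot: [0.0, 0.996, 0.089, 0.004]
force: [1.8, -0.7, 0.7]
gripper_width: -0.002
gripper_force: 0.0
```

Request:
step_arm([
  [0, 0, -1, 0, 0, 0, 1],
  [0, 0, 0, 0, 0, 0, 1],
  [0, 0, 0, 0, 0, 0, 1],
  [0, 0, 0, 0, 0, 0, 1],
  [0, 0, 0, 0, 0, 0, 1],
  [0, 0, 0, 0, 0, 0, 1],
  [0, 0, 0, 0, 0, 0, 1],
  [0, 0, 0, 0, 0, 0, 1],
])

```text
t: 23.32
tool_pos: [0.4348, 0.0372, 0.1656]
tool_rot: [-0.0, 0.996, 0.089, -0.001]
force: [0.1, -1.4, -0.1]
gripper_width: 0.003
gripper_force: 0.0
```

```bash
python3 - <<'E'
from h import *
o=observe(); print('tcp',rk(o['tool_pos']),o['force'],np.abs(o['qvel']).max())
w=snap('wrist','w10')
for x in blobs(w,(15,90,60),(32,255,255),60)[0]: print(x,rk(onz(w,[x[0]],.054)))
for x in blobs(w,(2,60,15),(16,230,130),300)[0]:
    a,b,c,d=x[2]
    if b<200: print(x,die(w,(max(a-5,0),max(b-5,0),a+c+5,b+d+5)))
E
```

```text
tcp [[-0.1164 -0.0282  0.1656]] [ 0.13722086 -1.38763592 -0.08320424] 0.006846731204103145
([280.2, 13.0], 595, [267, 0, 27, 29]) [[ 0.0194 -0.0281  0.054 ]]
([152.4, 125.2], 1088, [131, 106, 44, 40]) [[-0.0553  0.0651  0.054 ]]
([522.6, 129.7], 430, [510, 119, 25, 23]) [[-0.0569 -0.2109  0.054 ]]
([494.6, 251.5], 385, [483, 241, 24, 22]) [[-0.1548 -0.2033  0.054 ]]
([351.7, 315.0], 105, [346, 310, 17, 14]) [[-0.2111 -0.0879  0.054 ]]
([280.5, 32.6], 2317, [255, 0, 51, 59]) ((10.861844062805176, -28.174036026000977), (39.77955627441406, 35.24092483520508), 0.4939281642436981)
```

View pics/w10.png

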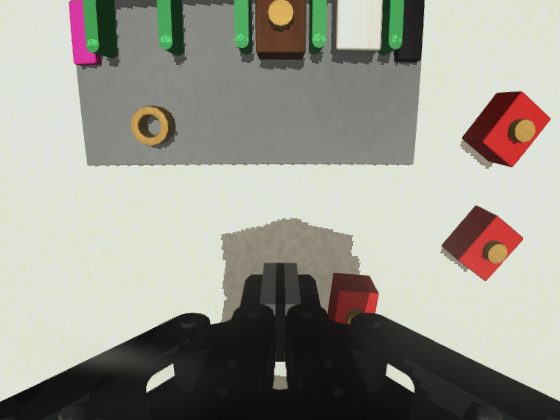

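The wrist view shows the die in gap c (knob at (280,13), third gap from pink), the spare still in gap d and the ring at (152,125), unmoved. The knob is near the picture edge, so I cross-check its depth with the fixed cameras.

```bash
python3 - <<'E'
from h import *
T=snap('top','t11');S=snap('scene','s11')
a=[x for x in blobs(T,(15,60,60),(35,255,255),12)[0] if 195<x[0][0]<310 and 180<x[0][1]<260]; b=[x for x in blobs(S,(15,60,60),(35,255,255),12)[0] if 255<x[0][0]<360 and 200<x[0][1]<260]
for x in a: print('top',x,rk(onz(T,[x[0]],.054)))
for x in b: print('sc',x,rk(onz(S,[x[0]],.054)))
E
```

```text
top ([275.5, 189.1], 99, [270, 184, 12, 11]) [[ 0.0671 -0.0846  0.054 ]]
top ([253.5, 192.8], 98, [248, 188, 12, 10]) [[ 0.0673 -0.0289  0.054 ]]
top ([231.3, 196.6], 99, [226, 192, 12, 10]) [[0.0673 0.0272 0.054 ]]
top ([208.9, 200.4], 97, [204, 196, 11, 10]) [[0.0674 0.0837 0.054 ]]
top ([256.6, 210.8], 53, [253, 207, 8, 8]) [[ 0.021  -0.0291  0.054 ]]
sc ([298.5, 229.8], 44, [295, 227, 8, 7]) [[ 0.0269 -0.0261  0.054 ]]
sc ([348.0, 233.1], 155, [342, 226, 13, 15]) [[-0.008   0.0874  0.054 ]]
sc ([269.6, 233.5], 78, [264, 230, 13, 9]) [[ 0.0679 -0.0842  0.054 ]]
sc ([291.2, 239.6], 81, [285, 235, 14, 10]) [[ 0.0689 -0.0281  0.054 ]]
sc ([313.8, 245.5], 94, [308, 241, 13, 10]) [[0.0682 0.0276 0.054 ]]
sc ([337.4, 251.8], 97, [331, 247, 14, 11]) [[0.0681 0.0837 0.054 ]]
```

The top view puts the knob at rack (21,-29), fully home in gap c, and the arm is clear. I hand in.

```bash
python3 -c "
from bench import *
print(close_job())"
```

```text
the job is handed in; nothing more can be done
None
```

I touched pads a, b and c in order from the pink end, pushed the die fully home in gap c (measured at rack x 21 mm, y -29 mm), and handed the job in at about 23 s with the arm clear and nothing else seen to move; no verdict came back.

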